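Load the bottle carrier and latch its gate

ROBOT

A 7-joint arm with a two-finger parallel gripper is mounted at the origin on a cart in front of the work surface, level with it; the furniture and walls round the work are solid. World frame = base frame: x ahead of the robot, y to its left, z up, the work surface at z = 0. Lengths are in mm, angles in rad, forces in N, time in s.
With the tool pointing down it reaches from about 400 to 900 mm from the base axis. Payload 5.6 kg.
Tool frame: the origin (TCP) lies midway between the tips of the shut fingers; the grasp point (between the pads) lies 19 mm behind it; x points along the fingers, y is the direction in which the jaws open and shut, and the axes are right-handed (so a half turn about x gives the same grasp; the last joint's range is limited). The gripper opens to 92 mm and grips with 3 to 60 N. Pads are 20 mm wide; open, the fingers measure 128 mm over their backs; the gripper's body (75 mm by 189 mm) begins 69 mm behind the grasp point.
Start: joints at [-1.157, 0.468, -0.012, 1.603, 0.006, 1.071, -0.056], TCP at [286.741, 583.343, 214.592] pointing down, gripper open.
Joint ranges: [-2.53, 2.53], [-0.31, 2.02], [-1.57, 1.55], [0.28, 2.44], [-1.29, 4.43], [0.15, 1.84], [-2.92, 2.92]. Speed limits (rad/s): [2.57, 2.57, 3.14, 3.14, 3.14, 3.14, 3.14].

INTERFACE

Orientations are given as a rotation vector (axis times angle).
In Python, from cell import robot, grip, kin, viewer gives the robot as it stands. Calls block until the motion is done:
- robot.movep(position, orientation): joint-space move of the TCP to a pose.
- robot.servo_line(position, feed=150, rotation=None): straight line of the TCP; rotation=None keeps the orientation; feed is the mean speed in mm/s.
- robot.goto_joints(angles): joint-space move.
- grip(opening, newtons=None): opening from 0.0 (shut) to 1.0 (fully open); newtons is the grip in N (None keeps the last); returns when the fingers have stopped.
- robot.hold(seconds).
- kin.ik(position, orientation): joint angles nearest the present ones, or None.
- robot.observe(): the state.
- viewer.read_camera(name): name is "side" or "top"; returns the picture (420x560x3 uint8, red, green, blue); there is no depth.
- viewer.camera_info(name): a dict with "camera_matrix" (3x3 intrinsics, pixels), "k1" (the pictures are not rectified: a ray, as slopes to the right and down, at radius r is drawn at 1 + k1 r^2 times it, then the intrinsics apply), "R" (3x3) and "t" (3): a world point X has camera coordinates R X + t. Camera axes: x right, y down, z forward; pixel columns grow to the right and rows downward; lengths in mm; the calibration is good to about 2 mm. A picture is of the moment at which its call begins. camera_info takes no time and is no camera call.
A pose or a line that the arm cannot do raises robot.IKError and nothing moves.
- robot.job_done(): hands the job in, once; it reports no verdict.
Trained networks look in the newest picture that a camera, given by its name, has taken for a name from the list of things; names that differ only in an ending like _2 or _b are one class to them, and where a whole thing is asked for, a point or a joint stands for the part that bears it (a point fixed in the world has none). Each returns a list of dicts, best first, with "confidence" (0 to 1); they miss things now and then, are a little off and sometimes report something else, mostly with a low value. They report only what shows in the picture. A call takes as long as a camera call.
- viewer.silhouettes(name, camera): "mask" (420x560 bool, what is visible of it).
- viewer.pinpoint(name, camera): "at" ([x, y, z] in mm, in the coordinates of the camera as it stood for that picture, good to about 4 mm: a listed point, or the origin of a listed thing).
The state is a dict: "t": time; "joints": joint angles; "joint_velocities": joint speeds; "joint_torque": joint torques, N m; "tcp_pos": TCP position; "tcp_rot": TCP orientation; "contact_force": force on the tool from outside, world axes, zero at the start; "wrist_torque": the same for the moment, N m; "grip_width": opening from 0.0 (shut) to 1.0 (fully open).
Only numpy, scipy, OpenCV 4.12 (cv2) and the standard library are available. Lean on these libraries where they do the work, as an engineer would, in place of code of your own. Each camera call takes 0.05 s, during which the arm holds its last target. There are 200 camera calls.

TASK

Stand the white screw-cap medicine bottle upright in the empty bay of the steel bottle carrier, while the gate is open. Then swing the carrier's gate shut and push until its sprung latch snaps in, so that the gate stays shut when you let go. Push the gate gently, never with more than 15 N, and leave everything else where it stands.

Things in the scene. Friction and masses are not known exactly. Their poses are not given: they have to be found in the camera images.
- medicine_bottle: The only medicine bottle on this trolley: white, with a ribbed white screw cap; 38 mm in diameter, 104 mm tall (body to 83 mm, the cap above it 28 mm in diameter), 0.14 kg nominal, loose. Origin: centre of its underside, z up its axis.
- carrier: Steel bottle carrier fixed to the trolley, about 100 mm deep (x), 180 mm wide (y), open on top. Origin: centre of its underside, at the trolley top; x to its back, y to the hinge side, z up; its open front faces -x. Back and side walls 63 mm high. A 46 mm high divider at y = 0 parts two bays; the +y bay holds a vial, the -y bay is empty. Strike post (72 mm high) at x = -36, y = -88 mm.
- free_bay (a point): Centre of the floor of the empty bay, on its upper face (4 mm above the trolley), axes as the carrier. The bay is 64 mm wide (y); the back wall is 30 mm behind this point (+x), the shut gate's inner face about 51 mm before it (-x).
- gate_hinge (a point): On the gate's vertical hinge axis (carrier x = -42, y = +74 mm; the hinge post is 90 mm high), at mid height of the gate, 46 mm above the trolley, axes as the carrier. The unlatched gate has a stiff hinge with a weak opening spring: moving it takes 1 to 2 N, and let go when shut it swings back to 0.2 rad or more.
- gate_free_edge (a point): Middle of the gate's free edge (mid thickness, 140 mm from the hinge axis, 46 mm above the trolley). It turns with the gate: with the gate at 0 its axes are those of the carrier; its -x axis always looks out of the gate's outer face, its -y axis from hinge to free edge. Past the latching point by about 1 mm the gate meets a sprung rubber buffer (10 N per mm over 2.5 mm), then a hard stop.
- gate (a joint): Swing of the gate (rad), a white upright plate 10 mm thick, 140 mm long from hinge axis (mid thickness) to free edge, from 8 to 84 mm above the trolley. 0: parallel to the carrier's front; grows as the free edge swings out to the carrier's -x side. It latches somewhere between -0.09 and +0.1 rad (12 mm either way at the edge), as its strike happens to be set: this is not measured.
- tongue (a joint): Sprung tongue in the gate's free edge, 9 mm long, 50 mm above the trolley: 0 out, up to 0.010 m pressed in. As the gate shuts, its sloped face meets a strike plate on the strike post and is pressed in 6 mm (push on the gate 115 mm from the hinge rises to 5-10 N); its tip then slides over the plate's 3 mm edge (about 3 N, may hang there), then it snaps out behind it (1 N).
- carrier_vial: Glass vial, 29 mm in diameter, 74 mm tall, dark cap, standing in the carrier's +y bay: leave it there. Origin: centre of its underside.
- loose_vial: Bystander: glass vial, 29 mm in diameter, 74 mm tall, dark cap. Origin: centre of its underside.
- ointment_jar: Bystander: small round jar with screw lid, 36 mm in diameter, 53 mm tall. Origin: centre of its underside.
- dropper_bottle: Bystander: small squeeze bottle with a pointed cap, 29 mm in diameter, 86 mm tall. Origin: centre of its underside.
- gauze_pack: Bystander: flat gauze pack, 86 x 59 x 13 mm, lying. Origin: centre of its underside.
- tape_roll: Bystander: roll of tape lying flat, 69 mm in diameter, 25 mm high. Origin: centre of its underside.

How it is judged (in metres and radians):
On the way, in this order (a step that is already met when the one before it is completed fails the run):
1. the medicine bottle stands upright in the empty bay, released, and the gate is still open (x of medicine_bottle in the frame of free_bay between -0.03 and 0.018 m and y of medicine_bottle in the frame of free_bay between -0.018 and 0.018 m and z of medicine_bottle in the frame of free_bay between -0.004 and 0.005 m and angle between medicine_bottle's own z axis and vertical below 0.15 rad and contact force between the fingers and medicine_bottle below 0.1 N and value of joint gate above 0.2 rad), for 0.2 s.
2. the gate is pushed in and the strike presses its tongue in (value of joint gate below 0.2 rad and value of joint tongue above 0.004 m).
3. the gate is shut and the tongue has snapped out behind the strike (value of joint gate below 0.12 rad and value of joint tongue below 0.0025 m), for 0.5 s.
At the end, for the whole second after the job is handed in: The gate stays shut by itself: angle below 0.12 rad, tongue out again (below 2.5 mm). The medicine bottle stands at rest on the floor of the bay that was empty: -30 to +18 mm (x) and 18 mm (y) of its centre, within 5 mm in height, tilt below 0.15 rad (all of step 3 and x of medicine_bottle in the frame of free_bay between -0.03 and 0.018 m and y of medicine_bottle in the frame of free_bay between -0.018 and 0.018 m and z of medicine_bottle in the frame of free_bay between -0.004 and 0.005 m and angle between medicine_bottle's own z axis and vertical below 0.15 rad and linear speed of medicine_bottle below 0.02 m/s and velocity of joint gate between -0.05 and 0.05 rad/s); the robot touches nothing.
It fails at once if the robot pushes on the gate with more than 15 N (contact force between any of the fingers, the arm and gate above 15 N).
It fails at once if another loose thing is moved by more than 30 mm or knocked over (distance of any of carrier_vial, loose_vial, ointment_jar, dropper_bottle, gauze_pack, tape_roll from where it was at the start of the episode above 0.03 m or angle between any of carrier_vial, loose_vial, ointment_jar, dropper_bottle's own z axis and vertical above 0.5 rad).
It also fails if it takes over 72 s, if anything falls off the work surface, if the arm or the gripper's body presses on something with over 40 N, if the wrist force passes 120 N, or if a joint passes its speed limit or range.

## Working session

There is one attempt and no reset: what is moved stays moved. The work goes in short steps, each a Python script; the robot and the scene stay as the last script left them, time stands still between calls to the robot, and variables do not carry over. Pictures are saved under pics/ and viewed, about 8 in all and at most 12, crops included, and the job is handed in when it is done.

```bash
mkdir -p pics; ls; cat > h.py <<'E'
import numpy as np, cv2
from cell import robot, grip, kin, viewer
def snap(cam, fn):
    im=viewer.read_camera(cam); cv2.imwrite('pics/'+fn, cv2.cvtColor(im,cv2.COLOR_RGB2BGR)); return im
def w(cam,p):
    i=viewer.camera_info(cam); return np.array(i["R"]).T@(np.array(p)-np.array(i["t"]))
def pix(cam,X):
    i=viewer.camera_info(cam); c=np.array(i["R"])@np.array(X)+np.array(i["t"]); s=c[:2]/c[2]
    s=s*(1+i["k1"]*(s@s)); K=np.array(i["camera_matrix"]); return K[:2,:2]@s+K[:2,2]
def ray(cam,uv,z):
    """world point of a pixel on the plane at height z"""
    i=viewer.camera_info(cam); K=np.array(i["camera_matrix"]); d=(np.array(uv)-K[:2,2])/[K[0,0],K[1,1]]
    s=d.copy()
    for _ in range(20): s=d/(1+i["k1"]*(s@s))
    R=np.array(i["R"]); o=-R.T@np.array(i["t"]); v=R.T@np.r_[s,1]
    return o+v*(z-o[2])/v[2]
E
python3 - <<'E'
from h import *
np.set_printoptions(precision=1,suppress=True)
for c in ["side","top"]:
    snap(c,c+'0.png'); i=viewer.camera_info(c); print(c, -np.array(i["R"]).T@np.array(i["t"]), np.array(i["R"])[2], i["camera_matrix"][0][0], i["k1"])
    for n in ["medicine_bottle","carrier","free_bay","gate_hinge","gate_free_edge","carrier_vial","loose_vial","ointment_jar","dropper_bottle","gauze_pack","tape_roll"]:
        print(n,[(w(c,d["at"]),round(d["confidence"],2)) for d in viewer.pinpoint(n,c)[:3]])
s=robot.observe(); print(s)
E
```

```text
pics
side [ 428.3 -534.   661.2] [ 0.1  0.7 -0.7] 484.57644708260466 -0.05858518491264142
medicine_bottle [(array([663.5, -81.3,  -4.4]), 0.96), (array([560.6, 345.9,   0.1]), 0.34)]
carrier [(array([593.7, 159.1,   6.1]), 0.96)]
free_bay [(array([621.2, 136.8,   2.6]), 0.79)]
gate_hinge [(array([518.2, 200.7,  48.2]), 0.66)]
gate_free_edge [(array([495.1,  62.8,  45.5]), 0.65)]
carrier_vial [(array([589.8, 192.9,   4.1]), 0.97), (array([474.6, 322.2,  -0.1]), 0.58)]
loose_vial [(array([559.9, 345.2,   2.1]), 0.92)]
ointment_jar [(array([562.4, -95.9,  -3.7]), 0.56)]
dropper_bottle [(array([473.8, 322.8,  -6.9]), 0.65), (array([664.1, -82.4,  -2.9]), 0.33)]
gauze_pack [(array([ 470.4, -109.2,   -1.3]), 0.71)]
tape_roll [(array([389.1, 281.3,   0.3]), 0.64)]
top [ 340.6  116.  1021.4] [ 0.2 -0.  -1. ] 531.247244490291 0.04920132448064572
medicine_bottle [(array([664.8, -84.3,  -5.2]), 0.8), (array([475.3, 317.5,  -2.8]), 0.61)]
carrier [(array([591. , 161.5,  -2. ]), 0.73)]
free_bay [(array([617. , 141. ,   5.3]), 0.65)]
gate_hinge [(array([514.2, 199.9,  48. ]), 0.62), (array([476.3,
[... 243 characters left out ...]
.6, -96.3,  -3.2]), 0.91)]
dropper_bottle [(array([475. , 318.6,   3.4]), 0.59), (array([661.2, -81.5,  -2.8]), 0.19)]
gauze_pack [(array([ 467.3, -111.8,   -2.4]), 0.95)]
tape_roll [(array([388. , 284.8,   0.1]), 0.91), (array([475. , 317.5,   1.9]), 0.72), (array([663.9, -81.6,  -3.5]), 0.37)]
{'t': 1.2, 'joints': array([-1.2,  0.5, -0. ,  1.6,  0. ,  1.1, -0.1]), 'joint_velocities': array([ 0.,  0., -0.,  0., -0.,  0.,  0.]), 'joint_torque': array([  0. , -52. ,  -0. , -24.4,  -0.1,   0. ,   0. ]), 'tcp_pos': array([286.7, 583.3, 214.6]), 'tcp_rot': array([ 0.4,  1.5, -0.4]), 'contact_force': array([-0.1,  0.4, -0.2]), 'wrist_torque': array([0., 0., 0.]), 'grip_width': 0.9975811287383194}
```

View pictures.

View pics/side0.png

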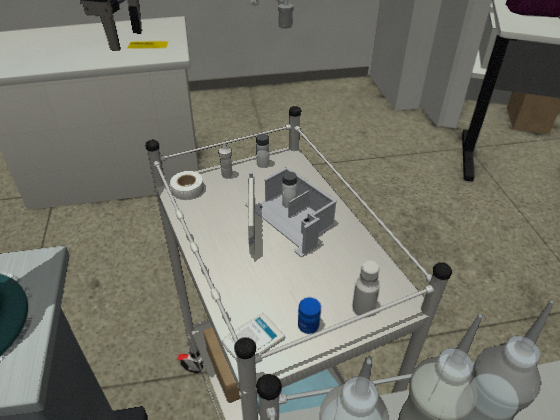

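View pics/top0.png

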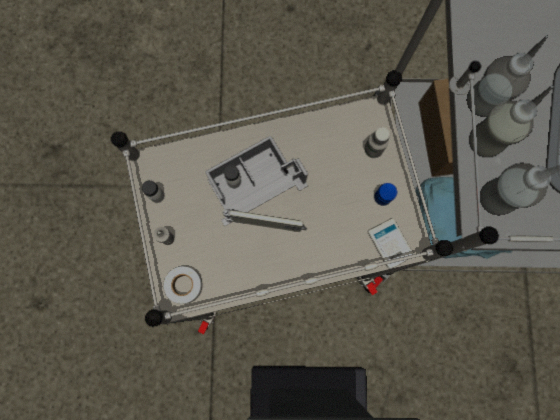

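```bash
cat > m.py <<'E'
from h import *
np.set_printoptions(precision=1,suppress=True)
from scipy.optimize import least_squares
# posts/rail triangulation (side px, top px)
for nm,a,b in [("postBR",(441,271),(393,79)),("postNR",(245,349),(445,247)),("postBL",(295,111),(120,139))]:
    f=lambda X: np.r_[pix("side",X)-a, pix("top",X)-b]
    r=least_squares(f,[500,0,50]); print(nm,r.x,r.cost)
acc={}
for k in range(4):
  for c in ["side","top"]:
    viewer.read_camera(c)
    for n in ["carrier","free_bay","gate_hinge","gate_free_edge"]:
        d=viewer.pinpoint(n,c)
        if d: acc.setdefault((n,c),[]).append(w(c,d[0]["at"]))
for k,v in acc.items(): print(k,np.median(v,0),np.std(v,0))
# bottle: silhouette bbox/centroid fit
def sil(c,X):
    m=np.zeros((420,560),np.uint8)
    for r,z0,z1 in [(19,0,83),(14,83,104)]:
        p=[pix(c,[X[0]+r*np.cos(t),X[1]+r*np.sin(t),z]) for z in (z0,z1) for t in np.linspace(0,6.28,40)]
        cv2.fillConvexPoly(m,np.round(cv2.convexHull(np.float32(p))).astype(np.int32),1)
    return np.argwhere(m).mean(0)[::-1], m
for c in ["side","top"]:
    d=viewer.silhouettes("medicine_bottle",c)
    for q in d[:2]:
        m=q["mask"]; cen=np.argwhere(m).mean(0)[::-1]
        X=np.array([664.,-83.])
        if abs(cen-pix(c,[664,-83,50])).max()<20:
            for _ in range(8):
                e=cen-sil(c,X)[0]; J=np.array([pix(c,[X[0]+1,X[1],50])-pix(c,[*X,50]),pix(c,[X[0],X[1]+1,50])-pix(c,[*X,50])]).T
                X=X+np.linalg.solve(J,e)
            s=sil(c,X)[1]; print("bottle",c,X,q["confidence"],m.sum(),s.sum(),"IoU",(m&(s>0)).sum()/(m|(s>0)).sum())
im=cv2.imread('pics/top0.png'); cv2.imwrite('pics/topc.png',cv2.resize(im[120:250,190:320],None,fx=4.6,fy=4.6,interpolation=cv2.INTER_CUBIC))
E
python3 m.py
```

```text
postBR [ 766.1 -102.7   97.6] 0.229511885540355
postNR [ 453.1 -183.6   99. ] 0.002904005519650024
postBL [642.2 392.6 101.1] 0.5641323694344751
('carrier', 'side') [594.8 157.7   5. ] [1.8 1.2 0.9]
('free_bay', 'side') [619.  136.1   5.4] [1.1 0.4 0.9]
('gate_hinge', 'side') [518.5 201.2  47. ] [1.7 1.7 1.6]
('gate_free_edge', 'side') [495.1  62.2  45.7] [1.6 2.3 1.6]
('carrier', 'top') [592.7 158.2  -0. ] [0.8 0.7 0.6]
('free_bay', 'top') [616.3 141.    3.2] [2.1 0.6 1.2]
('gate_hinge', 'top') [515.8 201.3  46.3] [1.1 0.8 0.6]
('gate_free_edge', 'top') [493.2  65.4  46.7] [1.4 1.2 1.2]
bottle side [660.6 -77.4] 0.83 1017 1321 IoU 0.7698713096139288
bottle top [658.9 -80. ] 0.73 587 682 IoU 0.8607038123167156
```

View pics/topc.png

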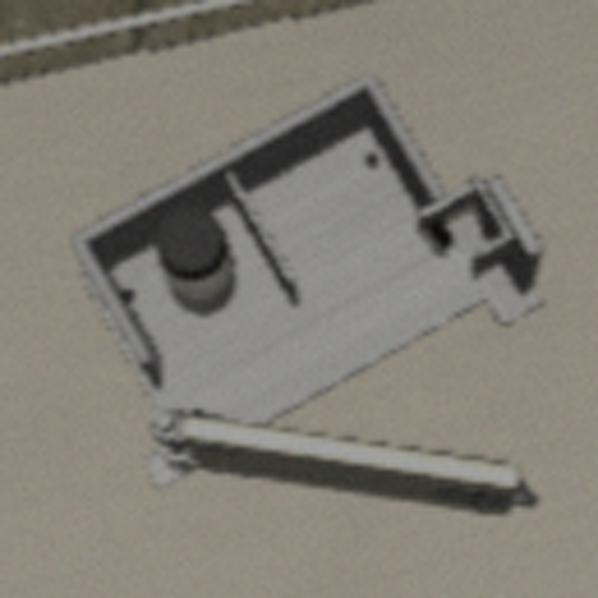

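```bash
python3 - <<'E'
from h import *
np.set_printoptions(precision=1,suppress=True)
T=lambda u,v,z: ray("top",(np.array([u,v])+.5)/4.6-.5+[190,120],z)
BL=T(76,238,63);BR=T(370,78,63);print(BL,BR,np.linalg.norm(BR-BL))
d=(BL-BR)[:2]; print("yaw",np.arctan2(-d[0],d[1]))
F1,F2=T(270,420,4),T(490,300,4); d=(F1-F2)[:2]; print("yaw front",np.arctan2(-d[0],d[1]),F1,F2)
g1,g2=T(180,418,84),T(518,470,84); print("gate top",g1,g2)
def crop(c,X,h=40,s=7):
    u,v=pix(c,X).astype(int); im=cv2.imread(f'pics/{c}0.png')[v-h:v+h,u-h:u+h].copy(); print(c,u-h,v-h)
    im=cv2.resize(im,None,fx=5,fy=5,interpolation=cv2.INTER_CUBIC)
    for XY,col in [((664,-83),(0,0,255)),((660,-79),(0,255,0))]:
        for r,z in [(19,0),(19,83),(14,104)]:
            p=[(pix(c,[XY[0]+r*np.cos(t),XY[1]+r*np.sin(t),z])-[u-h,v-h]+.5)*5-.5 for t in np.linspace(0,6.28,30)]
            cv2.polylines(im,[np.round(p).astype(np.int32)],True,col,1)
    return im
cv2.imwrite('pics/bot.png',np.hstack([crop("side",[663,-81,50]),crop("top",[663,-81,50])]))
E
```

```text
[593.5 241.9  63. ] [662.7 124.1  63. ] 136.57467768768063
yaw 0.5312344852985634
yaw front 0.5210945241348828 [530.7 165.    4. ] [584.1  72.    4. ]
gate top [516.1 196.2  84. ] [497.2  64.3  84. ]
side 327 249
top 337 99
```

View pics/bot.png

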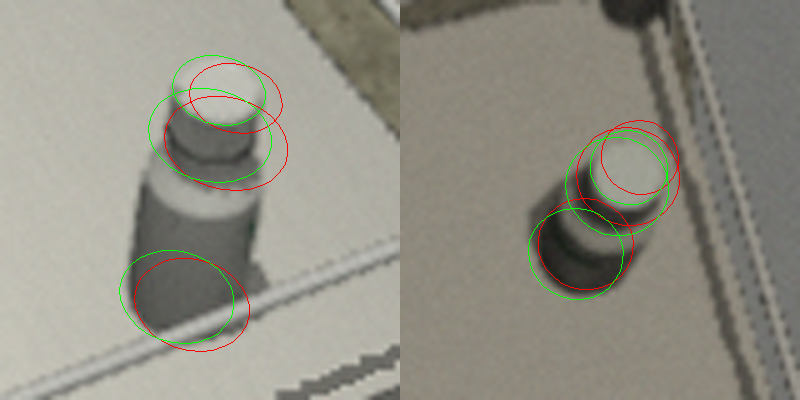

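```bash
cat >> h.py <<'E'
from scipy.spatial.transform import Rotation as Ro
def rv(psi):
    c,s=np.cos(psi),np.sin(psi)
    return Ro.from_matrix(np.array([[0,0,-1],[c,s,0],[s,-c,0]]).T).as_rotvec()
def best(pos,psi):
    """jaw yaw psi or its half turn, whichever is nearer in joints"""
    q0=robot.observe()["joints"]; o=[(np.abs(q-q0).max(),p,q) for p in (psi,psi+np.pi) if (q:=kin.ik(pos,rv(p))) is not None]
    return min(o,key=lambda a:a[0])
def st(tag=''):
    s=robot.observe(); print(tag,round(s["t"],2),s["tcp_pos"],"F",s["contact_force"],"g",round(s["grip_width"],3)); return s
YAW=0.526; C=np.array([590.5,158.2])
def carr(x,y,z=0): 
    c,s=np.cos(YAW),np.sin(YAW); return np.array([C[0]+c*x-s*y, C[1]+s*x+c*y, z])
np.set_printoptions(precision=2,suppress=True)
E
python3 - <<'E'
from h import *
B=[661,-79.5]
for n,p,psi in [("g",[*B,240],.255),("g2",[*B,38],.255),("p",carr(-4,-31.5,250),YAW),("p2",carr(-4,-31.5,43),YAW),("gate",[470,90,40],-.155+np.pi/2)]: print(n,best(p,psi))
d,psi,q=best([*B,240],.255)
robot.movep([*B,240],rv(psi)); st('above')
grip(0.7,20); robot.servo_line([*B,120],feed=200); st('z120')
robot.servo_line([*B,39],feed=80); st('down')
grip(0.0,20); st('grip')
robot.servo_line([*B,190],feed=120); st('lift'); snap("side","lift.png")
E
```

```text
g (np.float64(0.7927558885974975), 0.255, array([-0.36,  0.52,  0.63,  1.57, -0.32,  1.16,  0.59]))
g2 (np.float64(0.9261255890765975), 0.255, array([-0.23,  0.73,  0.43,  1.69, -0.4 ,  0.81,  0.64]))
p (np.float64(0.6380884866953589), 0.526, array([-0.52,  0.38,  0.33,  1.67, -0.14,  1.11,  0.38]))
p2 (np.float64(0.6810940702935606), 0.526, array([-0.48,  0.64,  0.28,  1.81, -0.25,  0.73,  0.47]))
gate (np.float64(1.3178676139361252), 1.4157963267948965, array([-0.37,  0.46,  0.13,  2.14, -0.11,  0.55,  1.26]))
above 5.99 [661.18 -77.95 239.83] F [-0.25 -0.33 -1.38] g 1.001
z120 7.32 [661.81 -79.92 121.07] F [ 0.2   0.78 -0.05] g 0.701
down 8.47 [661.5  -79.64  39.61] F [ 0.84 -0.12 -0.25] g 0.698
grip 9.0 [661.08 -79.5   39.21] F [-0.01  0.86  0.31] g 0.405
lift 10.41 [660.46 -79.39 189.03] F [ 0.03 -0.64 -1.36] g 0.405
```

```bash
python3 - <<'E'
from h import *
P=carr(14-18,-31.5,0); print(P)
robot.movep([P[0],P[1],200],rv(YAW)); st('above')
robot.servo_line([P[0],P[1],125],feed=100); st(); snap("side","pl_s.png"); t=snap("top","pl_t.png")
a=cv2.imread('pics/pl_s.png')[120:290,200:370]; b=cv2.imread('pics/pl_t.png')[100:270,180:350]
cv2.imwrite('pics/pl.png',cv2.resize(np.hstack([a,b]),None,fx=2.3,fy=2.3,interpolation=cv2.INTER_CUBIC))
E
```

```text
[602.86 128.95   0.  ]
above 11.33 [603.47 126.71 200.11] F [ 0.12 -1.06 -0.34] g 0.404
 12.23 [603.41 128.84 125.54] F [-0.13  0.03 -0.83] g 0.404
```

View pics/pl.png

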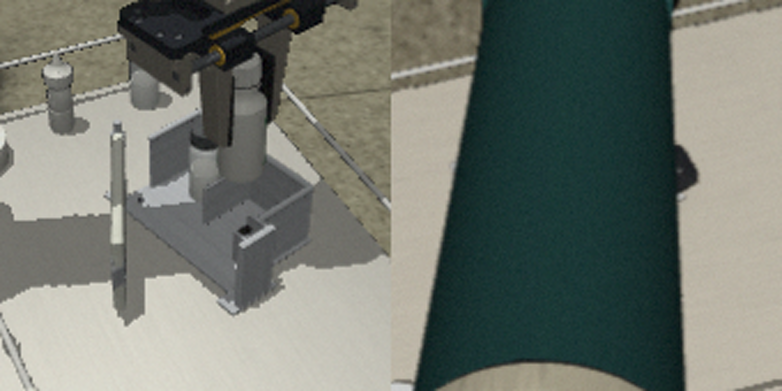

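```bash
python3 - <<'E'
from h import *
P=carr(14-18,-31.5,0)
robot.servo_line([P[0],P[1],52],feed=60); s=st('52'); z=52
while z>41:
    z-=1; robot.servo_line([P[0],P[1],z],feed=15); s=robot.observe(); print(z,s["contact_force"])
    if s["contact_force"][2]>2.5 : break
st(); grip(0.50); st('rel'); robot.hold(0.3); st()
robot.servo_line([P[0],P[1],160],feed=100); st('up')
robot.movep([470,90,200],rv(-.155+np.pi/2)); st('away')
for c in ["side","top"]:
    snap(c,f'af_{c}.png')
    for n in ["medicine_bottle","free_bay","gate_free_edge","gate_hinge","carrier_vial"]:
        print(c,n,[(w(c,d["at"]),round(d["confidence"],2)) for d in viewer.pinpoint(n,c)[:1]])
a=cv2.imread('pics/af_side.png')[120:290,200:370]; b=cv2.imread('pics/af_top.png')[100:270,180:350]
cv2.imwrite('pics/af.png',cv2.resize(np.hstack([a,b]),None,fx=2.3,fy=2.3,interpolation=cv2.INTER_CUBIC))
E
```

```text
52 13.7 [603.21 129.04  52.45] F [ 0.02 -0.27 -0.98] g 0.405
51 [-0.12 -0.08 -1.13]
50 [-0.64  0.51 -0.58]
49 [ 0.04 -0.24 -0.33]
48 [ 1.13  0.82 -1.28]
47 [-0.1   0.18 -0.7 ]
46 [ 0.31 -0.56 -0.78]
45 [-0.83  0.45 -1.1 ]
44 [ 0.16  0.51 -0.8 ]
43 [0.57 0.27 1.24]
42 [-2.81 -1.1   7.67]
 16.2 [603.13 128.86  43.05] F [-2.81 -1.1   7.67] g 0.399
rel 16.54 [602.77 128.98  41.78] F [ 0.47 -0.02 -0.63] g 0.497
 16.84 [602.83 128.97  41.93] F [ 0.24  0.25 -0.43] g 0.5
up 18.18 [602.38 128.86 159.24] F [ 0.38 -0.68 -0.89] g 0.497
away 18.91 [470.74  90.18 200.09] F [ 0.06 -0.85  0.48] g 0.501
side medicine_bottle [(array([608.1 , 128.32,   2.47]), 0.79)]
side free_bay [(array([619.32, 137.66,   5.57]), 0.73)]
side gate_free_edge [(array([498.6 ,  63.65,  43.65]), 0.65)]
side gate_hinge [(array([518.98, 201.62,  43.68]), 0.85)]
side carrier_vial [(array([588.11, 193.29,   4.38]), 0.76)]
top medicine_bottle []
top free_bay [(array([558.63, -94.92,  -1.33]), 0.17)]
top gate_free_edge []
top gate_hinge []
top carrier_vial [(array([592.51, 193.22,   4.36]), 0.63)]
```

View pics/af.png

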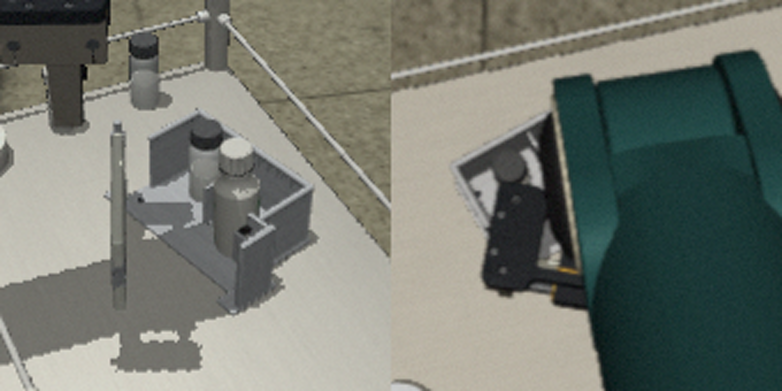

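```bash
cat >> h.py <<'E'
H=np.array([517.3,201.3]); L=112.
def gp(th,gap=0,z=38):
    a=YAW-th; u=np.array([np.sin(a),-np.cos(a)]); n=np.array([-np.cos(a),-np.sin(a)])
    return np.r_[H+L*u+(15+gap)*n, z], a+np.pi/2, n
def force(n):
    """outward push on the tool from the gate, averaged over a few readings"""
    return np.mean([robot.observe()["contact_force"][:2] for _ in range(5)],0)@n
E
python3 - <<'E'
from h import *
grip(0.0,40)
p,psi,n=gp(.68,14)
robot.servo_line([p[0],p[1],200],feed=150,rotation=rv(psi)); st()
robot.servo_line(p,feed=120); st('down'); b=np.mean([robot.observe()["contact_force"] for _ in range(10)],0); print("bias",b, b[:2]@n)
for g in (8,5,3): 
    p,psi,n=gp(.68,g); robot.servo_line(p,feed=40); print(g,force(n))
for th in np.arange(.68,.21,-.04):
    p,psi,n=gp(th); robot.servo_line(p,feed=40,rotation=rv(psi)); f=force(n); print(round(th,3),round(f,2))
    if f>8: break
st()
snap("side","g1.png"); print([(w("side",d["at"]),d["confidence"]) for d in viewer.pinpoint("gate_free_edge","side")[:1]])
E
```

```text
20.53 [471.56  95.55 199.97] F [-0.58 -0.08 -0.02] g 0.005
down 22.03 [471.97  95.19  38.57] F [ 0.18  0.32 -0.25] g 0.002
bias [ 0.18  0.32 -0.25] -0.133191991910988
8 1.1719264382703065
5 -0.5037967939035632
3 0.1489053360669608
0.68 -0.22
0.64 -0.18
0.6 -0.33
0.56 0.83
0.52 1.27
0.48 -0.55
0.44 -0.61
0.4 0.17
0.36 -0.21
0.32 0.13
0.28 0.26
0.24 0.17
 26.02 [534.6   89.62  38.  ] F [-0.   -0.57 -0.4 ] g 0.005
[(array([558.81,  66.87,  47.27]), 0.7)]
```

```bash
cat > push.py <<'E'
from h import *
import sys
th0,th1,step,lim=map(float,sys.argv[1:5]); log=[]; pk=0
def fm(n):
    v=[]
    for _ in range(3): v.append(robot.observe()["contact_force"][:2]@n); robot.hold(0.02)
    return np.mean(v)
for th in np.arange(th0,th1,-step):
    p,psi,n=gp(th); robot.servo_line(p,feed=15,rotation=rv(psi)); f=fm(n); tp=robot.observe()["tcp_pos"]
    d=tp[:2]-H; a=np.arctan2(d[0],-d[1])+np.arctan2(15,L) # arm's actual angle
    log.append(f"{th:.3f}({YAW-a:.3f}):{f:.1f}")
    pk=max(pk,f)
    if f>lim or (pk>4 and f<1.6): break
print(' '.join(log)); st('end')
E
timeout 500 python3 push.py 0.24 0.04 0.008 9
```

```text
0.240(0.240):0.3 0.232(0.233):1.5 0.224(0.224):1.4 0.216(0.216):0.7 0.208(0.208):0.9 0.200(0.200):0.6 0.192(0.191):0.9 0.184(0.183):0.8 0.176(0.175):0.9 0.168(0.167):1.1 0.160(0.159):0.4 0.152(0.151):1.1 0.144(0.143):0.8 0.136(0.135):0.8 0.128(0.127):1.1 0.120(0.119):1.2 0.112(0.111):0.8 0.104(0.103):0.7 0.096(0.095):1.0 0.088(0.087):1.1 0.080(0.079):1.1 0.072(0.071):0.5 0.064(0.063):0.8 0.056(0.056):0.8 0.048(0.047):1.2
end 33.62 [555.59  95.    38.02] F [-0.72  0.91  0.21] g 0.007
```

```bash
timeout 500 python3 push.py 0.042 -0.13 0.005 10.5
```

```text
0.042(0.042):0.8 0.037(0.036):0.5 0.032(0.031):0.8 0.027(0.027):0.9 0.022(0.023):1.3 0.017(0.020):2.8 0.012(0.018):4.8 0.007(0.015):5.7 0.002(0.012):5.8 -0.003(0.008):6.5 -0.008(0.004):5.9 -0.013(-0.001):6.5 -0.018(-0.004):6.6 -0.023(-0.009):7.5 -0.028(-0.012):7.0 -0.033(-0.017):7.9 -0.038(-0.038):2.6 -0.043(-0.048):1.1
end 39.02 [565.63  98.98  38.03] F [-1.78 -0.66 -0.78] g 0.005
```

```bash
timeout 500 python3 push.py -0.046 -0.09 0.003 5; python3 - <<'E'
from h import *
viewer.read_camera("side"); print([(w("side",d["at"]),d["confidence"]) for d in viewer.pinpoint("gate_free_edge","side")[:1]])
E
```

```text
-0.046(-0.049):1.2 -0.049(-0.050):1.1 -0.052(-0.052):1.5 -0.055(-0.054):2.1 -0.058(-0.055):3.3 -0.061(-0.057):5.0 -0.064(-0.058):5.6
end 41.12 [566.62  99.44  37.97] F [-4.68 -4.36  3.29] g 0.005
[(array([620.71, 140.28,   7.2 ]), 0.54)]
```

```bash
python3 - <<'E'
from h import *
for g,f in ((3,15),(25,60)):
    p,psi,n=gp(-.05,g); robot.servo_line(p,feed=f); st('back')
robot.servo_line([p[0],p[1],220],feed=150)
robot.movep([420,330,280],rv(psi)); robot.hold(.3); st('away')
for c in ["side","top"]:
    snap(c,f'end_{c}.png')
    for n in ["medicine_bottle","gate_free_edge","gate_hinge","carrier_vial","loose_vial","ointment_jar","dropper_bottle","gauze_pack","tape_roll"]:
        print(c,n,[(w(c,d["at"]),round(d["confidence"],2)) for d in viewer.pinpoint(n,c)[:1]])
a=cv2.imread('pics/end_side.png')[120:290,200:370]; b=cv2.imread('pics/end_top.png')[100:270,180:350]
cv2.imwrite('pics/end.png',cv2.resize(np.hstack([a,b]),None,fx=2.3,fy=2.3,interpolation=cv2.INTER_CUBIC))
st()
E
```

```text
back 41.67 [563.63  98.2   38.08] F [ 0.68  0.05 -0.12] g 0.005
back 42.19 [544.73  85.42  38.17] F [-0.12 -0.73 -0.45] g 0.006
away 44.94 [420.6  329.15 279.79] F [-0.11 -0.46  0.56] g 0.005
side medicine_bottle [(array([604.07, 126.82,  -0.39]), 0.66)]
side gate_free_edge [(array([594.4 ,  81.27,  46.4 ]), 0.68)]
side gate_hinge [(array([516.19, 199.67,  43.7 ]), 0.97)]
side carrier_vial [(array([588.7 , 193.68,   5.96]), 0.56)]
side loose_vial [(array([560.44, 344.91,   1.08]), 0.63)]
side ointment_jar [(array([561.17, -94.6 ,   1.27]), 0.58)]
side dropper_bottle [(array([476.04, 321.76,  -3.72]), 0.77)]
side gauze_pack [(array([ 469.13, -107.09,   -1.13]), 0.92)]
side tape_roll [(array([385.98, 281.03,  -0.72]), 0.84)]
top medicine_bottle [(array([607.85, 126.12,   0.85]), 0.69)]
top gate_free_edge [(array([514.76, 201.8 ,  48.59]), 0.65)]
top gate_hinge [(array([515.95, 201.55,  51.98]), 0.68)]
top carrier_vial [(array([591.7 , 194.51,   4.29]), 0.65)]
top loose_vial [(array([555.35, 344.62,   0.58]), 0.54)]
top ointment_jar [(array([560.02, -97.43,  -2.57]), 0.68)]
top dropper_bottle [(array([474.89, 318.55,   2.41]), 0.63)]
top gauze_pack [(array([ 468.89, -108.52,   -1.8 ]), 0.83)]
top tape_roll [(array([390.98, 284.51,   2.04]), 0.93)]
 45.94 [420.01 330.01 279.99] F [-0.54 -0.42 -0.3 ] g 0.003
```

View pics/end.png

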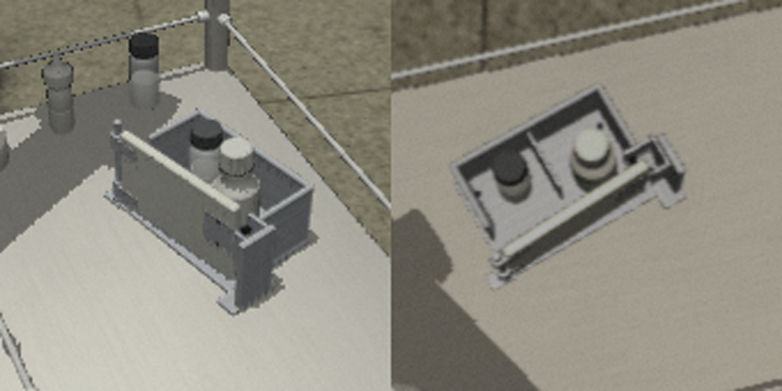

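```bash
python3 -c "
from h import *
robot.job_done()"
```

```text
the job is handed in; nothing more can be done
```

The medicine bottle stands upright in the bay that was empty, and the gate is shut and stayed shut after I let go. I handed the job in at about 46 s on the robot clock.

- **Bottle:** I gripped it by the body, lowered it until it touched the floor, and let go with the gate still open at about 0.68 rad. In the last pictures it is upright at about (606, 126). That is roughly 16 mm forward and 4 mm sideways of the bay centre, within the allowed range.
- **Gate:** I pushed 112 mm from the hinge. The averaged push read at most 7.9 N (limit 15 N), then dropped to about 1 N as the tongue snapped in. I pushed on to 5.6 N against the buffer and backed off. About 3 s after letting go, the gate was still shut at about -0.045 rad.
- **Other things:** The loose vial, jar, dropper bottle, gauze, tape and carrier vial all read within about 5 mm of where they started, which is about the measuring error.

**Checks that failed or disagreed:**
- The top camera's last reading of the gate's free edge was wrong: it gave the hinge position. The gate angle therefore rests on the side camera and on what the pictures show.
- In one mid-push check, the side camera also reported the bay instead of the gate edge.
- I could not measure the tongue directly. That it snapped in is inferred from the forces and from the gate staying shut.

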